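Vent the steam steriliser and ease its lid by one turn of the hand wheel

ROBOT

A 6-joint arm with a two-finger parallel gripper is mounted at the origin on the work surface. World frame = base frame: x ahead of the robot, y to its left, z up, the work surface at z = 0. Lengths are in m, angles in rad, forces in N, time in s.
With the tool pointing down it reaches from about 0.25 to 0.725 m from the base axis. Payload 4 kg.
Tool frame: the origin (TCP) lies midway between the tips of the shut fingers; the grasp point (between the pads) lies 19 mm behind it (grip_point_offset is the z of the grasp point in the tool frame, in m); z points along the fingers, x is the direction in which the jaws open and shut, and the axes are right-handed (so a half turn about z gives the same grasp; the last joint's range is limited). The gripper opens to 85 mm and grips with 20 to 120 N. Pads are 22 mm wide; open, the fingers measure 114 mm over their backs; the gripper's body (76 mm by 85 mm) begins 54 mm behind the grasp point. The pads swing forward as they close: fully open they stand 13 mm farther back than shut.
Start: joints at [1.111, 0.241, 0.005, 1.335, 0, 1.571], TCP at [0.222, 0.448, 0.231] pointing down, gripper open.
Joint ranges: [-2.72, 2.72], [-1.05, 1.87], [-1.09, 1.28], [-1.99, 2.15], [-1.42, 1.44], [-3.14, 3.14]. Speed limits (rad/s): [2.79, 2.79, 3.14, 3.14, 3.14, 3.14].

INTERFACE

Orientations are given as a unit quaternion [w, x, y, z].
In Python, from plant import * gives the robot as it stands. Calls block until the motion is done:
- move_ptp(position, orientation): joint-space move of the TCP to a pose.
- line_to(position, rot=None, rate=0.15, threshold=None): straight line of the TCP; rot=None keeps the orientation; rate is the mean speed in m/s. With threshold (N) it stops when the force on the tool has changed by that much, and returns True; else False.
- move_j(angles): joint-space move.
- command_gripper(opening, force=None): finger opening in m; force is the grip in N (None keeps the last); returns when the fingers have stopped.
- dwell(seconds).
- ik(position, orientation): joint angles nearest the present ones, or None.
- get_state(): the state.
- read_camera(name): name is "side" or "top" or "wrist"; returns (picture, depth): 420x560x3 uint8, red, green, blue; 420x560 float32, m along the optical axis (not along the pixel's ray), 0 where there is no reading.
- get_calibration(name): a dict with "camera_matrix" (3x3 intrinsics, pixels), "D" ([k1, k2, p1, p2, k3] as OpenCV has them; the pictures are not rectified), "pose" (4x4, takes a point from camera to world coordinates); the wrist camera has in their place "T_tool_cam" (4x4, takes a point from camera to tool coordinates, whose origin is the TCP and whose axes are the tool frame's). Camera axes: x right, y down, z forward; pixel columns grow to the right and rows downward; lengths in m; the calibration is good to about 2 mm. A picture is of the moment at which its call begins: read the wrist's pose just before it. get_calibration takes no time and is no camera call.
A pose or a line that the arm cannot do raises MotionError and nothing moves.
- sign_off(): hands the job in, once; it reports no verdict.
The state is a dict: "time": time; "joint_pos": joint angles; "qd": joint speeds; "joint_torque": joint torques, N m; "position": TCP position; "ee_rot": TCP orientation; "wrist_force": force on the tool from outside, world axes, zero at the start; "moment": the same for the moment, N m; "finger_gap": finger opening in m.
Only numpy, scipy, OpenCV 4.12 (cv2) and the standard library are available. Lean on these libraries where they do the work, as an engineer would, in place of code of your own. Each camera call takes 0.05 s, during which the arm holds its last target.

TASK

The sterilising run is over. First push the red vent lever round until the vent is fully open, the lever lying in line with its pipe and pointing outward; only then push the hand wheel anticlockwise (seen from above) by its upright black handle through exactly one turn, so that the handle ends where it began and the lid is eased off its seal but still clamped. Push gently with the fingertips without gripping the lever or the handle, never force the wheel the other way, and leave the things standing on the benches alone.

Things in the scene. Friction and masses are not known exactly. Their poses are not given: they have to be found in the camera images.
- autoclave: Steel steam steriliser, drum 396 mm across, in a bay of the bench. Origin on its axis at bench height, z up. x runs along the blue clamp beam (450 mm, top 122 mm up; posts 207 mm from the axis, 136 mm high); the vent is on the +y side. Lid under the beam: 380 mm across, flange top 50 mm, dome 83 mm up; it rises 6 mm a turn as the wheel loosens. Gauge and safety valve on -y, under 145 mm.
- wheel_hub (a point): On the wheel's upright axis (also the drum's axis), level with the rim's top, 185 mm above the bench: grey three-spoked hand wheel, 201 mm across outside, spokes below the rim. It stands at any angle at the start and rises 6 mm in one anticlockwise turn.
- handle_mid (a point): Centre of the upright black handle on the wheel, 83 mm from the wheel's axis, 216 mm above the bench. A revolving grip 25 mm in diameter (27 mm at the belly), from 190 to 242 mm above the bench, on a 25 mm grey boss (top 187 mm) in the rim; only the low hub nut (190 mm) and this handle stand above the rim. It can be pushed from any side.
- wheel (a joint): Turn of the hand wheel in rad: 0 at the start of every run, growing anticlockwise seen from above (loosening); 6.283 is one full turn. Stiff screw: it needs about 0.35 N m (about 4 N at the handle) and stays where it is left, without coasting.
- vent_pivot (a point): Pivot of the vent lever (upright axis) at the lever's mid height, 128 mm above the bench, 175 mm from the drum's axis along the steriliser's +y. Under it lies the brass valve and pipe, 22 to 32 mm thick, running outward along y from 113 to 244 mm from the drum's axis; its top is 101 mm above the bench, the lever's stem 14 mm thick above it.
- vent_grip (a point): Middle of the vent lever's red sleeve, 70 mm from the pivot. The sleeve is 70 mm long (32 to 102 mm from the pivot), 17 mm wide, 12 mm thick, level, 122 to 134 mm above the bench. Fingertips have free room beside it and below it, down to 105 mm above the bench.
- vent (a joint): Turn of the vent lever in rad: near 0 (up to 0.2 at the start) is closed, lever across its pipe along the steriliser's +x; it grows anticlockwise seen from above; 1.571 is fully open against its stop, lever in line with the pipe, pointing straight away from the drum's axis. Needs about 0.45 N m (6 to 7 N at mid sleeve); stays where it is left.
- tube_rack: White foam rack 75 x 200 x 45 mm (its length along its y) with purple- and red-capped blood tubes up to 100 mm high, loose on the left bench; origin centre of its underside. Not to be disturbed.
- amber_bottle: Amber glass bottle, 66 mm across, 130 mm high, loose on the right bench; origin centre of its underside. Not to be disturbed.
- tape_roll: Roll of paper tape lying flat, 90 mm across, 24 mm high, loose on the right bench; origin centre of its underside. Not to be disturbed.
- slide_box: Blue box for glass slides, 87 x 102 x 34 mm, loose on the left bench; origin centre of its underside. Not to be disturbed.

How it is judged:
On the way, in this order (a step that is already met when the one before it is completed fails the run):
1. the vent lever is pushed fully open (value of joint vent above 1.35 rad), for 0.2 s.
2. the hand wheel has made one turn (value of joint wheel between 6.083 and 6.483 rad and value of joint vent above 1.35 rad), for 0.2 s.
At the end, for the whole second after the job is handed in: The vent lever is within about 12 degrees of fully open (joint above 1.35 rad), the hand wheel stands at rest one turn anticlockwise from its start, within 0.2 rad (11 degrees, about 17 mm at the handle) (all of step 2 and velocity of joint wheel between -0.05 and 0.05 rad/s); the robot touches nothing.
It fails at once if the wheel is loosened before the vent is open (value of joint wheel above 0.25 rad and value of joint vent below 1.2 rad).
It fails at once if the wheel is turned well beyond one turn, or forced the wrong way (value of joint wheel above 6.683 rad or value of joint wheel below -0.3 rad).
It fails at once if the handle or the lever is gripped or shoved hard (more than 38 N from the fingers) (contact force between the fingers and wheel above 38 N or contact force between the fingers and vent above 38 N).
It fails at once if a thing on the benches is moved, lifted or tipped (distance of any of tube_rack, amber_bottle, tape_roll, slide_box from where it was at the start of the episode above 0.025 m or angle between any of tube_rack, amber_bottle's own z axis and vertical above 0.3 rad).
It also fails if it takes over 72 s, if anything falls off the work surface, if the arm or the gripper's body presses on something with over 40 N, if the wrist force passes 120 N, or if a joint passes its speed limit or range.

## Working session

There is one attempt and no reset: what is moved stays moved. The work goes in short steps, each a Python script; the robot and the scene stay as the last script left them, time stands still between calls to the robot, and variables do not carry over. Pictures are saved under pics/ and viewed, and the job is handed in when it is done.

```bash
ls; mkdir -p pics; python3 - <<'E'
from plant import *
import cv2,numpy as np
print(get_state())
for n in ["side","top","wrist"]:
    p,d=read_camera(n); cv2.imwrite(f"pics/{n}0.png",p[:,:,::-1]); np.savez(f"pics/{n}0.npz",p=p,d=d); print(n,get_calibration(n))
E
```

```text
pics
{'time': 0.0, 'joint_pos': array([ 1.11101037e+00,  2.41442007e-01,  3.73888832e-03,  1.33521060e+00,
       -3.87188770e-06,  1.57078948e+00]), 'qd': array([-1.96320675e-03, -1.81129234e-03,  7.97049211e-05, -1.18821997e-03,
       -6.21093697e-04,  4.75933297e-04]), 'joint_torque': array([-8.05017135e-04, -3.72315681e+01,  2.52408242e+01,  1.68598036e-02,
       -6.79200321e-05, -2.96301916e-07]), 'position': array([0.2215997 , 0.44750878, 0.23040407]), 'ee_rot': array([ 5.59968130e-04,  8.49631843e-01,  5.27375208e-01, -8.98483776e-04]), 'wrist_force': array([ 0.82449317,  0.27520861, -0.08171729]), 'moment': array([-0.00677904,  0.01030196,  0.00283321]), 'finger_gap': 0.0854682531065676}
side {'camera_matrix': array([[436.10377792,   0.        , 277.14869686],
       [  0.        , 436.10377792, 211.08279853],
       [  0.        ,   0.        ,   1.        ]]), 'D': array([-0.12134711,  0.        ,  0.        ,  0.        ,  0.        ]), 'pose': array([[ 0.91547848, -0.25010054,  0.31519657,  0.03560634],
       [-0.40188162, -0.60681405,  0.68576079, -1.00559269],
      
[... 531 characters left out ...]
50261, -0.99047976,  1.55932538],
       [ 0.        ,  0.        ,  0.        ,  1.        ]])}
wrist {'camera_matrix': array([[317.21381162,   0.        , 277.09310506],
       [  0.        , 317.21381162, 210.84543171],
       [  0.        ,   0.        ,   1.        ]]), 'D': array([-0.048448,  0.      ,  0.      ,  0.      ,  0.      ]), 'T_tool_cam': array([[ 9.99999938e-01, -1.48823459e-04, -3.19777718e-04,
         2.52010854e-04],
       [ 2.42087115e-04,  9.48956478e-01,  3.15406951e-01,
        -8.13041982e-02],
       [ 2.56515183e-04, -3.15407009e-01,  9.48956455e-01,
        -1.41705956e-01],
       [ 0.00000000e+00,  0.00000000e+00,  0.00000000e+00,
         1.00000000e+00]])}
```

View pics/side0.png

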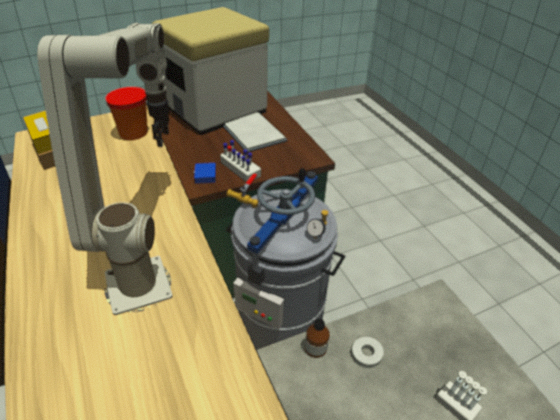

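View pics/top0.png

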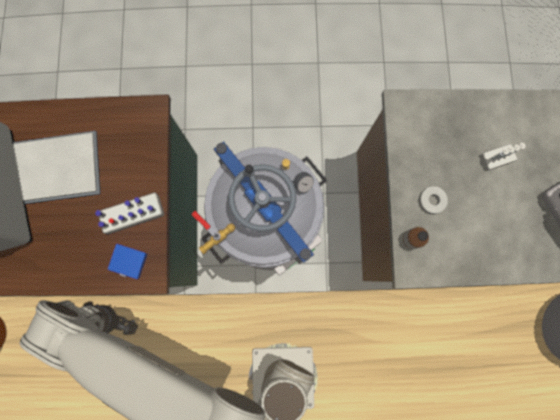

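View pics/wrist0.png

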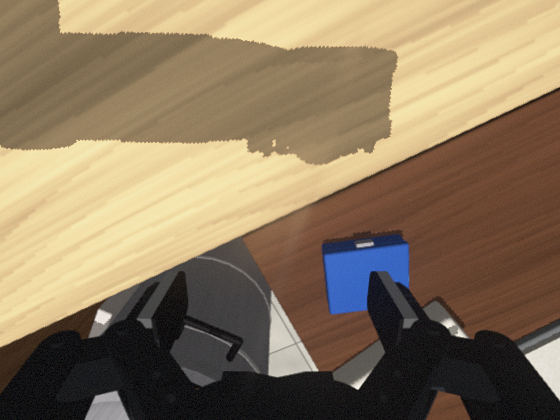

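The top view shows the wheel near (262,197), a dark handle near (249,170), the red sleeve near (202,221) and the brass pipe near (217,238). The blue beam runs from about (222,150) to (305,255). I'll zoom in and deproject these.

```bash
cat > h.py <<'E'
import numpy as np,cv2
def world(cal,uv,d=None,z=None):
    uv=np.asarray(uv,float).reshape(-1,1,2)
    n=cv2.undistortPoints(uv,cal["camera_matrix"],cal["D"]).reshape(-1,2)
    r=np.c_[n,np.ones(len(n))]
    T=cal["pose"]
    if z is None: P=r*np.asarray(d).reshape(-1,1); return P@T[:3,:3].T+T[:3,3]
    R=r@T[:3,:3].T; t=(z-T[2,3])/R[:,2]
    return T[:3,3]+R*t[:,None]
E
python3 - <<'E'
from plant import *
from h import *
c=get_calibration("top"); f=np.load("pics/top0.npz"); p,d=f["p"],f["d"]
v,u=np.mgrid[130:280,180:350]; u=u.ravel();v=v.ravel()
W=world(c,np.c_[u,v],d[v,u]); rgb=p[v,u].astype(int)
cv2.imwrite("pics/topzoom.png",cv2.resize(p[135:275,185:345],None,fx=4.5,fy=4.2,interpolation=cv2.INTER_CUBIC)[:,:,::-1])
ok=d[v,u]>0
def rep(n,m):
    m=m&ok; print(n,m.sum(),W[m].mean(0) if m.any() else '',W[m].min(0) if m.any() else '',W[m].max(0) if m.any() else '')
red=(rgb[:,0]>140)&(rgb[:,1]<70)&(rgb[:,2]<80); rep("red",red)
blue=(rgb[:,2]>100)&(rgb[:,0]<70)&(W[:,2]>0.09); rep("blue",blue)
rep("high",W[:,2]>0.2)
m=ok&(W[:,2]>0.2)
print(np.c_[u,v,W.round(3)][m][:40])
np.savez("pics/W.npz",u=u,v=v,W=W,rgb=rgb,ok=ok)
E
```

```text
red 79 [0.50152502 0.24388997 0.10451186] [ 0.46991636  0.21225682 -0.65580641] [0.63666286 0.39454931 0.14297772]
blue 740 [0.53478586 0.04113558 0.12170013] [ 0.36801559 -0.07925185  0.10231413] [0.71751074 0.18010756 0.13699578]
high 75 [0.62275777 0.08147471 0.23353182] [0.61339142 0.07054184 0.20135776] [0.63549536 0.09391739 0.24693194]
[[2.47e+02 1.65e+02 6.34e-01 8.70e-02 2.41e-01]
 [2.48e+02 1.65e+02 6.35e-01 8.40e-02 2.37e-01]
 [2.49e+02 1.65e+02 6.34e-01 8.10e-02 2.40e-01]
 [2.50e+02 1.65e+02 6.35e-01 7.90e-02 2.34e-01]
 [2.51e+02 1.65e+02 6.35e-01 7.60e-02 2.33e-01]
 [2.46e+02 1.66e+02 6.31e-01 9.00e-02 2.42e-01]
 [2.47e+02 1.66e+02 6.31e-01 8.70e-02 2.39e-01]
 [2.48e+02 1.66e+02 6.31e-01 8.40e-02 2.41e-01]
 [2.49e+02 1.66e+02 6.32e-01 8.20e-02 2.37e-01]
 [2.50e+02 1.66e+02 6.31e-01 7.90e-02 2.39e-01]
 [2.51e+02 1.66e+02 6.30e-01 7.60e-02 2.43e-01]
 [2.52e+02 1.66e+02 6.31e-01 7.30e-02 2.37e-01]
 [2.45e+02 1.67e+02 6.30e-01 9.30e-02 2.34e-01]
 [2.46e+02 1.67e+02 6.27e-01 8.90e-02 2.46e-01]
 [2.47e+02 1.67e+02 6.27e-01 8.70e-02 2.44e-01]
 [2.48e+02 1.67e+02 6.27e-01 8.40e-
[... 465 characters left out ...]
6.25e-01 8.10e-02 2.41e-01]
 [2.50e+02 1.68e+02 6.26e-01 7.90e-02 2.37e-01]
 [2.51e+02 1.68e+02 6.23e-01 7.50e-02 2.47e-01]
 [2.52e+02 1.68e+02 6.25e-01 7.30e-02 2.38e-01]
 [2.53e+02 1.68e+02 6.27e-01 7.10e-02 2.31e-01]
 [2.45e+02 1.69e+02 6.24e-01 9.30e-02 2.34e-01]
 [2.46e+02 1.69e+02 6.24e-01 9.00e-02 2.36e-01]
 [2.47e+02 1.69e+02 6.23e-01 8.70e-02 2.37e-01]
 [2.48e+02 1.69e+02 6.22e-01 8.40e-02 2.42e-01]
 [2.49e+02 1.69e+02 6.22e-01 8.10e-02 2.40e-01]
 [2.50e+02 1.69e+02 6.21e-01 7.80e-02 2.44e-01]
 [2.51e+02 1.69e+02 6.21e-01 7.60e-02 2.45e-01]
 [2.52e+02 1.69e+02 6.23e-01 7.30e-02 2.37e-01]
 [2.53e+02 1.69e+02 6.25e-01 7.10e-02 2.26e-01]
 [2.45e+02 1.70e+02 6.21e-01 9.30e-02 2.33e-01]]
```

View pics/topzoom.png

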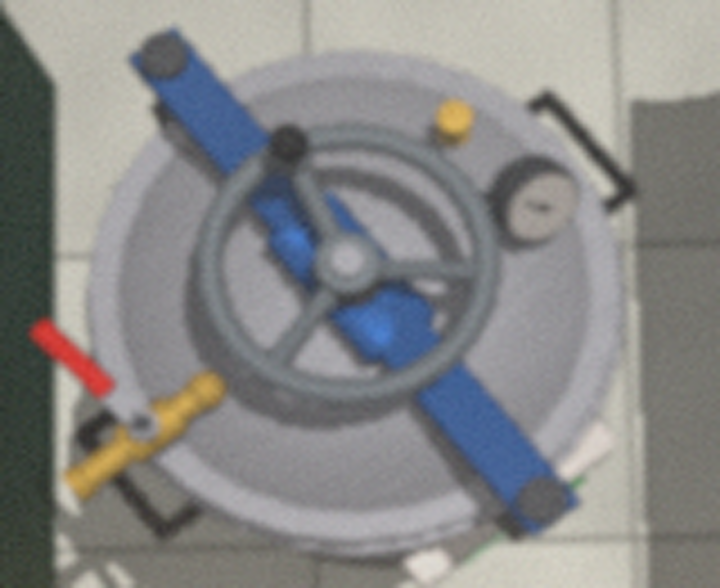

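The zoom clearly shows the three-spoked wheel with its black handle at the upper left. The red lever points up-left, parallel to the beam, so the vent is closed. The brass pipe lies at lower left. Next I'll fit the frame.

```bash
python3 - <<'E'
from plant import *
from h import *
from scipy.optimize import least_squares
f=np.load("pics/W.npz");u,v,W,rgb,ok=[f[k] for k in("u","v","W","rgb","ok")]
c=get_calibration("top")
m=ok&(W[:,2]>0.17)&(W[:,2]<0.2); P=W[m]
m2=np.hypot(P[:,0]-.55,P[:,1]-.045)>0.075; P=P[m2]
r=least_squares(lambda q:np.hypot(P[:,0]-q[0],P[:,1]-q[1])-q[2],[.55,.05,.09],loss="soft_l1",f_scale=.003).x
print("rim fit",r,len(P),np.median(P[:,2]))
hub=world(c,[[185+347/4.5,135+258/4.2]],z=.19);print("hub nut pixel",hub)
posts=world(c,[[185+163/4.5,135+54/4.2],[185+540/4.5,135+499/4.2]],z=.136);print("posts",posts,posts.mean(0),np.linalg.norm(posts[0]-posts[1]))
d=posts[0]-posts[1];yaw=np.arctan2(d[1],d[0]);print("yaw posts",np.degrees(yaw))
b=ok&(rgb[:,2]>100)&(rgb[:,0]<70)&(abs(W[:,2]-.122)<.02)
B=W[b][:,:2];_,s,V=np.linalg.svd(B-B.mean(0));print("yaw beam",np.degrees(np.arctan2(V[0,1],V[0,0])))
h=ok&(W[:,2]>.225);print("handle top(mean)",np.median(W[h],0))
hp=world(c,[[185+288/4.5,135+143/4.2]],z=.242);print("handle px",hp)
C=r[:2]
yv=np.array([-np.sin(yaw),np.cos(yaw)]);piv=C+.175*yv;print("pivot pred",piv)
print("pivot px",world(c,[[185+143/4.5,135+422/4.2]],z=.134))
print("pipe ends",world(c,[[185+78/4.5,135+482/4.2],[185+208/4.5,135+385/4.2]],z=.095))
e=world(c,[[185+42/4.5,135+330/4.2],[185+102/4.5,135+384/4.2]],z=.134);print("sleeve ends",e)
for q in e: print(np.linalg.norm(q[:2]-piv), np.degrees(np.arctan2(*(q[:2]-piv)[::-1]))-np.degrees(yaw))
# side camera handle and hub
E
```

```text
rim fit [0.54928378 0.04765117 0.09021105] 1221 0.1822935092231388
hub nut pixel [[0.55174325 0.04744402 0.19      ]]
posts [[ 0.71504119  0.17156492  0.136     ]
 [ 0.38558092 -0.07479724  0.136     ]] [0.55031106 0.04838384 0.136     ] 0.4113859278895011
yaw posts 36.78822262868369
yaw beam -141.91038919354736
handle top(mean) [0.62349437 0.08146513 0.23724383]
handle px [[0.62172891 0.08133461 0.242     ]]
pivot pred [0.44448346 0.18780071]
pivot px [[0.44645714 0.1867249  0.134     ]]
pipe ends [[0.40720109 0.23629866 0.095     ]
 [0.47621752 0.14696547 0.095     ]]
sleeve ends [[0.51405114 0.25402134 0.134     ]
 [0.47424944 0.21389759 0.134     ]]
0.09604600668712968 6.799777866843463
0.03958611822209853 4.453961410276918
```

The measurements agree:
- **Axis:** (0.550, 0.048), from the rim fit, hub nut and post midpoint.
- **Post spacing:** 411 mm against the given 414.
- **Yaw:** about 37.5°.
- **Pivot:** within 2 mm of where it must be.
- **Lever:** about 0.1 rad.
- **Handle:** about 25° in world, radius 79 mm against the given 83.

I'll check reachability next, then take a wrist look over the lever.

```bash
cat >> h.py <<'E'
C=np.array([.550,.048]); YAW=np.radians(37.5)
ux=np.array([np.cos(YAW),np.sin(YAW)]); uy=np.array([-np.sin(YAW),np.cos(YAW)])
PIV=C+.175*uy
def q(yaw): return np.array([0,np.cos(yaw/2),np.sin(yaw/2),0])
def lever(th,gap,r=.078):   # gap: centre of tool to lever centre line
    a=YAW+th
    return PIV+r*np.array([np.cos(a),np.sin(a)])-gap*np.array([-np.sin(a),np.cos(a)]), a
def hand(phi,gap,R=.083):
    return C+R*np.array([np.cos(phi),np.sin(phi)])-gap*np.array([-np.sin(phi),np.cos(phi)])
E
python3 - <<'E'
from plant import *
from h import *
for th in np.linspace(0,1.6,5):
    p,a=lever(th,.02); j=ik([*p,.115],q(a)); print("L",th,p.round(3),None if j is None else np.round(j,2))
for ph in np.radians(np.arange(15,400,30)):
    p=hand(ph,.025); 
    for k in (0,np.pi):
        j=ik([*p,.205],q(ph-k)); print(round(np.degrees(ph)),k>0,p.round(3),None if j is None else np.round(j,2))
command_gripper(0.0)
p,a=lever(.1,.034)
move_ptp([*p,.30],q(a))
s=get_state(); im,d=read_camera("wrist"); cv2.imwrite("pics/w1.png",im[:,:,::-1]); np.savez("pics/w1.npz",p=im,d=d,pos=s["position"],rot=s["ee_rot"]); print(s["time"],s["position"],s["ee_rot"],s["finger_gap"],p)
E
```

```text
L 0.0 [0.518 0.218] [ 0.4   0.44 -0.03  1.11  0.    1.32]
L 0.4 [0.499 0.245] [ 0.46  0.43 -0.04  1.1   0.    0.97]
L 0.8 [0.472 0.262] [ 0.51  0.4  -0.09  1.08  0.    0.62]
L 1.2000000000000002 [0.441 0.267] [ 0.55  0.35 -0.16  1.06  0.    0.26]
L 1.6 [0.41 0.26] [ 0.57  0.3  -0.24  1.04  0.   -0.12]
15 False [0.637 0.045] [0.07 0.53 0.37 1.41 0.   1.38]
15 True [0.637 0.045] [ 0.07  0.53  0.37  1.41  0.   -1.76]
45 False [0.626 0.089] [0.14 0.52 0.35 1.4  0.   0.93]
45 True [0.626 0.089] [ 0.14  0.52  0.35  1.4   0.   -2.22]
75 False [0.596 0.122] [0.2  0.47 0.27 1.37 0.   0.46]
75 True [0.596 0.122] [ 0.2   0.47  0.27  1.37  0.   -2.68]
105 False [0.553 0.135] [ 0.24  0.39  0.14  1.33  0.   -0.02]
105 True [0.553 0.135] [0.24 0.39 0.14 1.33 0.   3.12]
135 False [0.509 0.124] [ 0.24  0.3   0.02  1.29  0.   -0.55]
135 True [0.509 0.124] [0.24 0.3  0.02 1.29 0.   2.6 ]
165 False [0.476 0.094] [ 0.19  0.23 -0.08  1.26  0.   -1.11]
165 True [0.476 0.094] [ 0.19  0.23 -0.08  1.26  0.    2.03]
195 False [0.463 0.051] [ 0.11  0.19 -0.13  1.25  0.   -1.72]
195 True [0.463 0.051] [ 0.11  0.
[... 221 characters left out ...]
ue [ 0.504 -0.026] [-0.05  0.26 -0.03  1.27  0.    0.21]
285 False [ 0.547 -0.039] [-0.07  0.35  0.09  1.31  0.    2.81]
285 True [ 0.547 -0.039] [-0.07  0.35  0.09  1.31  0.   -0.33]
315 False [ 0.591 -0.028] [-0.05  0.44  0.21  1.35  0.    2.31]
315 True [ 0.591 -0.028] [-0.05  0.44  0.21  1.35  0.   -0.83]
345 False [0.624 0.002] [0.   0.5  0.32 1.39 0.   1.84]
345 True [0.624 0.002] [ 0.    0.5   0.32  1.39  0.   -1.31]
375 False [0.637 0.045] [0.07 0.53 0.37 1.41 0.   1.38]
375 True [0.637 0.045] [ 0.07  0.53  0.37  1.41  0.   -1.76]
2.3583 [0.52292929 0.2163457  0.29981311] [-2.37392475e-04  9.29409414e-01  3.69050152e-01 -2.66018703e-04] -0.00012857722332700977 [0.52358612 0.21548794]
```

View pics/w1.png

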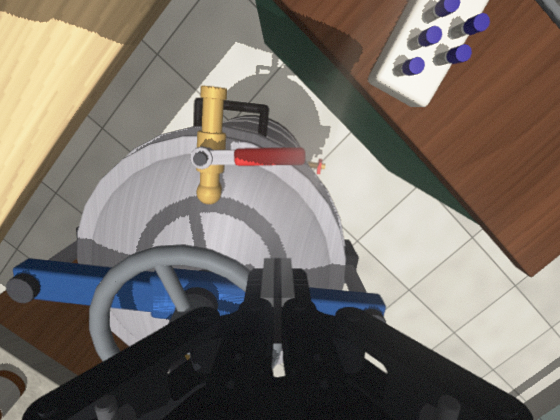

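The wrist view shows the lever: pivot (202,158), sleeve from (235,157) to (304,157). The shut fingertips are at the bottom centre, with clear space beside the sleeve.

```bash
cat >> h.py <<'E'
from scipy.spatial.transform import Rotation as Ro
def wcal(cal,pos,rot):
    T=np.eye(4);T[:3,:3]=Ro.from_quat(np.roll(rot,-1)).as_matrix();T[:3,3]=pos
    return dict(camera_matrix=cal["camera_matrix"],D=cal["D"],pose=T@cal["T_tool_cam"])
E
python3 - <<'E'
from plant import *
from h import *
f=np.load("pics/w1.npz"); c=wcal(get_calibration("wrist"),f["pos"],f["rot"])
P=world(c,[[202,158],[236,157],[304,157]],z=.134);print(P,PIV)
im=f["p"].astype(int);m=(im[:,:,0]>110)&(im[:,:,1]<60)&(im[:,:,2]<70)
v,u=np.nonzero(m);k=(u>225)&(u<310)&(v>140)&(v<175);u,v=u[k],v[k]
W=world(c,np.c_[u,v],f["d"][v,u]);k=abs(W[:,2]-.13)<.02;print("z",np.median(W[:,2]))
W2=world(c,np.c_[u,v],z=.134)[k];mc=W2.mean(0);_,_,V=np.linalg.svd(W2[:,:2]-mc[:2]);print(mc,V[0],np.degrees(np.arctan2(V[0,1],V[0,0])))
print(np.linalg.norm(mc[:2]-PIV),np.degrees(np.arctan2(*(mc[:2]-PIV)[::-1]))-37.5)
E
```

```text
[[0.44694149 0.19055694 0.134     ]
 [0.47047534 0.21393625 0.134     ]
 [0.51844181 0.25911369 0.134     ]] [0.44346675 0.18683683]
z 0.13259667968931937
[0.48070364 0.22694808 0.134     ] [-0.73398056 -0.67917048] -137.22114489913224
0.05473114464105467 9.628208655713102
```

```bash
python3 - <<'E'
from plant import *
from h import *
def F(): 
    s=get_state(); return np.round(s["wrist_force"],1),np.round(s["position"],4),round(s["time"],2)
p,a=lever(.1,.034)
print("down",line_to([*p,.115],rate=.1,threshold=8),F())
p,a=lever(.1,.012)
print("touch",line_to([*p,.115],rate=.02,threshold=3.5),F())
pos=get_state()["position"][:2]-PIV
n=np.array([-np.sin(a),np.cos(a)]);print("gap now",-pos@n, pos@np.array([np.cos(a),np.sin(a)]))
E
```

```text
down False (array([ 0.4, -0.3, -1.2]), array([0.524 , 0.2157, 0.1156]), 4.41)
touch True (array([ 1.2, -1.5,  0.4]), array([0.5128, 0.2267, 0.1146]), 5.19)
gap now 0.01841417483777543 0.0777864715697585
```

Contact came at a gap of 18.4 mm, where 19.5 was expected, so the geometry is right. Now I'll push round.

```bash
python3 - <<'E'
from plant import *
from h import *
def F(): 
    s=get_state(); return np.round(s["wrist_force"],1),np.round(s["position"],4),round(s["time"],2)
for th in np.linspace(.1,1.52,10)[1:]:
    p,a=lever(th,.0185)
    r=line_to([*p,.115],rot=q(a),rate=.03,threshold=22)
    print(round(th,2),r,F(),p.round(4))
    if r: break
im,d=read_camera("top"); cv2.imwrite("pics/t2.png",cv2.resize(im[135:275,185:345],None,fx=4.5,fy=4.2,interpolation=cv2.INTER_CUBIC)[:,:,::-1])
s=get_state(); im,d=read_camera("wrist"); cv2.imwrite("pics/w2.png",im[:,:,::-1]); np.savez("pics/w2.npz",p=im,d=d,pos=s["position"],rot=s["ee_rot"])
E
```

```text
0.26 False (array([ 3.6, -4.7, -1.3]), array([0.5066, 0.236 , 0.1146]), 5.77) [0.5058 0.2372]
0.42 False (array([ 4.6, -2.9, -0.9]), array([0.4979, 0.2453, 0.1146]), 6.34) [0.4971 0.2464]
0.57 False (array([ 4.1, -2.2, -1.8]), array([0.488 , 0.253 , 0.1146]), 6.92) [0.4871 0.2541]
0.73 False (array([ 4.6, -3.1, -2.5]), array([0.477 , 0.2589, 0.1146]), 7.49) [0.476  0.2601]
0.89 False (array([ 4.9, -3.2, -1.3]), array([0.4652, 0.2632, 0.1147]), 8.07) [0.4641 0.2643]
1.05 False (array([ 5.1, -2.8, -1.4]), array([0.4531, 0.2659, 0.1149]), 8.64) [0.4517 0.2666]
1.2 False (array([ 5. , -2.1, -1.3]), array([0.4408, 0.2666, 0.1152]), 9.22) [0.439  0.2669]
1.36 False (array([ 6.5, -1.1, -1.8]), array([0.4285, 0.2653, 0.1154]), 9.79) [0.4265 0.2652]
1.52 False (array([ 6.6, -0.4, -1.4]), array([0.4166, 0.2621, 0.1156]), 10.37) [0.4144 0.2616]
```

View pics/w2.png

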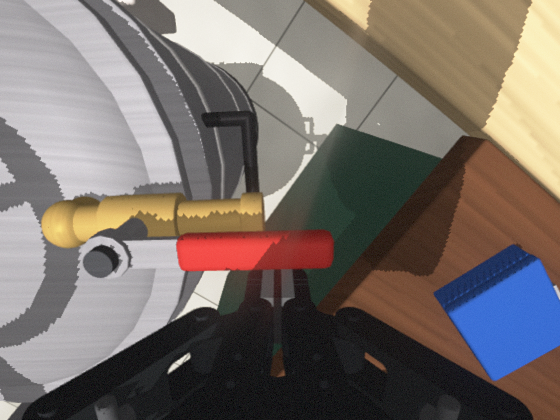

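View pics/t2.png

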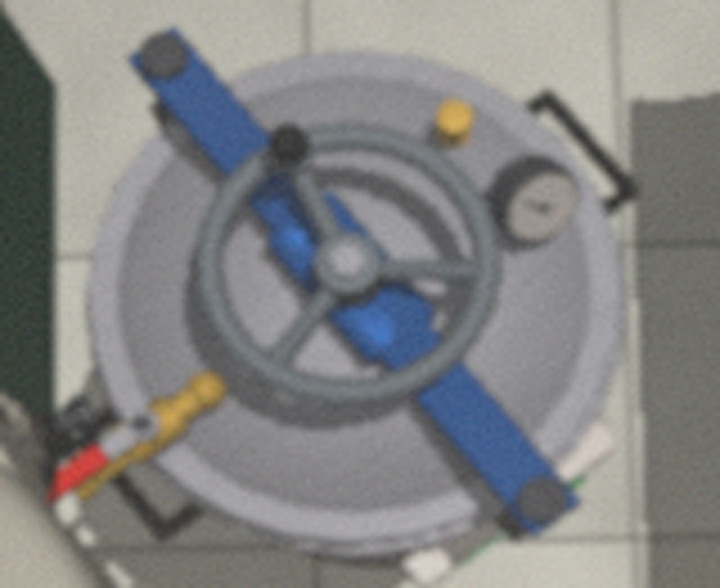

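The lever now lies parallel to the pipe and the tool path puts it at about 1.50 rad. The handle hasn't moved, still at (288,143) in the zoom. I'll back off, lift and go to the wheel handle.

```bash
python3 - <<'E'
from plant import *
from h import *
def F(): 
    s=get_state(); return np.round(s["wrist_force"],1),np.round(s["position"],4),round(s["time"],2)
p,a=lever(1.52,.04); line_to([*p,.115],rate=.08); print(F())
line_to([*p,.30],rate=.2)
ph=np.radians(25)
p=hand(ph,.042)
move_ptp([*p,.30],q(ph)); 
s=get_state(); im,d=read_camera("wrist"); cv2.imwrite("pics/w3.png",im[:,:,::-1]); np.savez("pics/w3.npz",p=im,d=d,pos=s["position"],rot=s["ee_rot"])
c=wcal(get_calibration("wrist"),s["position"],s["ee_rot"])
im,d2=read_camera("top"); cv2.imwrite("pics/t3.png",cv2.resize(im[135:275,185:345],None,fx=4.5,fy=4.2,interpolation=cv2.INTER_CUBIC)[:,:,::-1])
vv,uu=np.nonzero(d>0);W=world(c,np.c_[uu,vv],d[vv,uu])
k=(W[:,2]>.225)&(W[:,2]<.247)&(np.hypot(W[:,0]-.623,W[:,1]-.082)<.025)
print(k.sum(),np.median(W[k],0) if k.any() else '',F())
E
```

```text
(array([-0.9, -0.2,  0.7]), array([0.4315, 0.2737, 0.1145]), 10.88)
1072 [0.62584432 0.08615024 0.23762196] (array([-0.1,  0.3, -0.6]), array([0.6425, 0.0464, 0.3001]), 13.24)
```

View pics/w3.png

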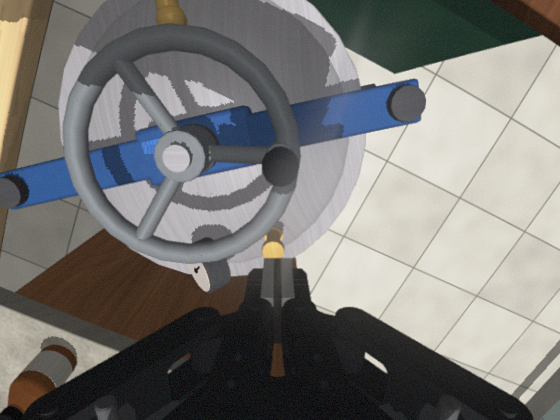

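View pics/t3.png

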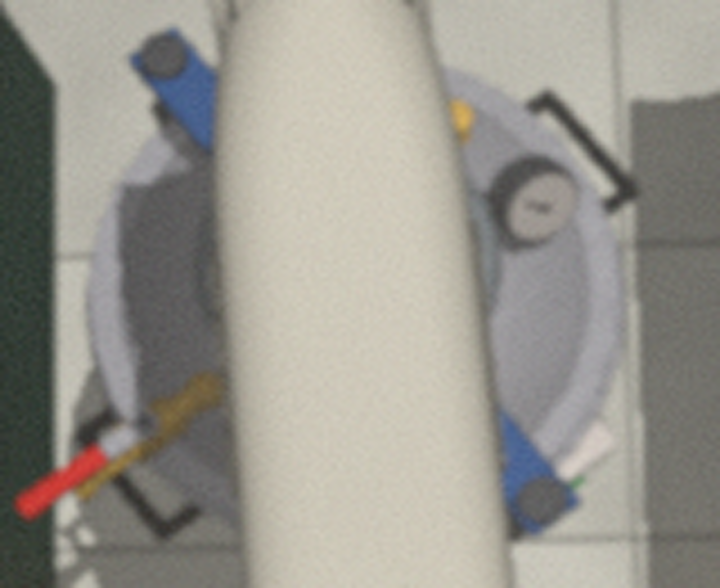

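The lever is lined up with the pipe, and the handle sits at (281,165) in the wrist view, clear ahead of the fingers. I'll lower and touch.

```bash
python3 - <<'E'
from plant import *
from h import *
def F(): 
    s=get_state(); return np.round(s["wrist_force"],1),np.round(s["position"],4),round(s["time"],2)
ph=np.radians(25)
p=hand(ph,.042)
print("down",line_to([*p,.204],rate=.1,threshold=8),F())
p=hand(ph,.015)
print("touch",line_to([*p,.204],rate=.02,threshold=3),F())
t=np.array([-np.sin(ph),np.cos(ph)]);e=get_state()["position"][:2]-C
print("gap",-e@t,"rad",e@np.array([np.cos(ph),np.sin(ph)]))
E
```

```text
down False (array([-0.1, -0.1,  0.4]), array([0.6435, 0.0451, 0.2049]), 14.35)
touch True (array([ 0.9, -0.8,  0.5]), array([0.6348, 0.0621, 0.2036]), 15.28)
gap 0.023069088788446025 rad 0.08283655763542547
```

```bash
python3 - <<'E'
from plant import *
from h import *
def F(): 
    s=get_state(); return np.round(s["wrist_force"],1),np.round(s["position"],4),round(s["time"],2)
for dg in range(37,206,12):
    ph=np.radians(dg); p=hand(ph,.0231)
    r=line_to([*p,.204+.006*(dg-25)/360],rot=q(ph),rate=.06,threshold=18)
    print(dg,r,*F(),p.round(4))
    if r: break
# back off and lift
p=hand(ph,.045); z=get_state()["position"][2]
line_to([*p,z],rate=.08); line_to([*p,.30],rate=.2)
s=get_state(); im,d=read_camera("wrist"); cv2.imwrite("pics/w4.png",im[:,:,::-1])
c=wcal(get_calibration("wrist"),s["position"],s["ee_rot"])
vv,uu=np.nonzero(d>0);W=world(c,np.c_[uu,vv],d[vv,uu])
hc=hand(ph,0);k=(W[:,2]>.225)&(W[:,2]<.252)&(np.hypot(W[:,0]-hc[0],W[:,1]-hc[1])<.03)
m=np.median(W[k],0);print(k.sum(),m,np.degrees(np.arctan2(*(m[:2]-C)[::-1]))%360,F())
E
```

```text
37 False [ 2.  -1.8 -0.9] [0.6301 0.0793 0.2037] 15.73 [0.6302 0.0795]
49 False [ 1.3 -0.1 -1.7] [0.6218 0.0955 0.2042] 16.18 [0.6219 0.0955]
61 False [ 1.7 -0.9 -1.4] [0.6104 0.1095 0.2047] 16.63 [0.6104 0.1094]
73 False [ 2.1 -0.2 -1.6] [0.5964 0.1208 0.2049] 17.08 [0.5964 0.1206]
85 False [ 1.3 -0.3 -1. ] [0.5803 0.1288 0.2052] 17.53 [0.5802 0.1287]
97 False [ 2.3  0.3 -0.2] [0.5628 0.1333 0.2053] 17.98 [0.5628 0.1332]
109 False [ 0.8  0.2 -0.9] [0.5448 0.134  0.2055] 18.43 [0.5448 0.134 ]
121 False [1.6 0.8 1.4] [0.527  0.1311 0.2057] 18.88 [0.5271 0.131 ]
133 False [1.3 0.6 0.8] [0.5103 0.1244 0.2059] 19.33 [0.5103 0.1245]
145 False [0.5 2.2 1.6] [0.4953 0.1145 0.2061] 19.78 [0.4953 0.1145]
157 False [0.3 1.6 1.1] [0.4827 0.1017 0.2063] 20.23 [0.4826 0.1017]
169 False [-0.4  2.3  1.7] [0.4729 0.0865 0.2064] 20.68 [0.4729 0.0865]
181 False [-0.5  1.6  2.2] [0.4666 0.0696 0.2066] 21.13 [0.4666 0.0696]
193 False [-0.5  2.4  1.2] [0.4638 0.0518 0.2067] 21.58 [0.4639 0.0518]
205 False [-1.   1.6  2.1] [0.4649 0.0338 0.2069] 22.03 [0.465  0.0339]
1164 [0.47700112 0.0111927  0.24054411] 206.75803404800823 (array([-0.3,  0.4, -1.4]), array([0.4551, 0.0535, 0.2985]), 23.12)
```

View pics/w4.png

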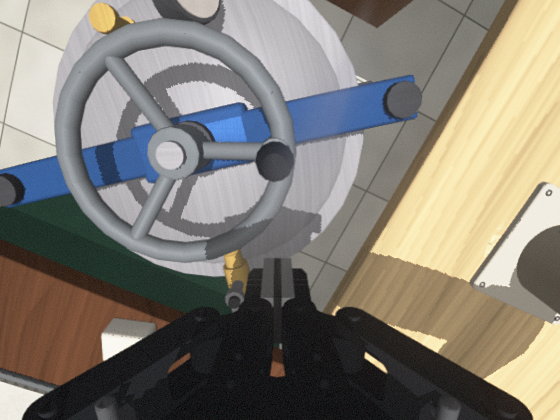

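The handle is now at about 207°, half a turn on. I'll swap the tool round 180° and do the second half.

```bash
python3 - <<'E'
from plant import *
from h import *
def F(): 
    s=get_state(); return np.round(s["wrist_force"],1),np.round(s["position"],4),round(s["time"],2)
ph=np.radians(205); p=hand(ph,.045)
move_ptp([*p,.30],q(ph-np.pi)); print(F())
print("down",line_to([*p,.207],rate=.1,threshold=8))
p=hand(ph,.012); print("touch",line_to([*p,.207],rate=.03,threshold=3),F())
e=get_state()["position"][:2]-C; g=e@np.array([np.sin(ph),-np.cos(ph)]); print("gap",g)
for dg in list(range(217,384,12))+[385]:
    ph=np.radians(dg); p=hand(ph,.0231)
    r=line_to([*p,.204+.006*(dg-25)/360],rot=q(ph-np.pi),rate=.06,threshold=18)
    print(dg,r,*F(),p.round(4))
    if r: break
p=hand(ph,.045); z=get_state()["position"][2]
line_to([*p,z],rate=.08); line_to([*p,.30],rate=.2)
# look from the same pose as the earlier picture w3
s0=np.load("pics/w3.npz"); p=hand(np.radians(25),.042)
move_ptp([*p,.30],q(np.radians(25)))
s=get_state(); im,d=read_camera("wrist"); cv2.imwrite("pics/w5.png",im[:,:,::-1])
c=wcal(get_calibration("wrist"),s["position"],s["ee_rot"])
vv,uu=np.nonzero(d>0);W=world(c,np.c_[uu,vv],d[vv,uu])
k=(W[:,2]>.231)&(W[:,2]<.253)&(np.hypot(W[:,0]-.623,W[:,1]-.082)<.03)
m=np.median(W[k],0);print(k.sum(),m,np.degrees(np.arctan2(*(m[:2]-C)[::-1])),F())
E
```

```text
(array([-1.3,  0.4, -0.1]), array([0.4557, 0.0537, 0.2999]), 25.77)
down False
touch True (array([-0.6,  0.1, -0.4]), array([0.465 , 0.033 , 0.2065]), 27.62)
gap 0.02235764625251993
217 False [-2.6  1.4 -2.4] [0.4689 0.0167 0.2065] 28.07 [0.4698 0.0165]
229 False [-2.5  1.7 -1.8] [0.4776 0.0006 0.207 ] 28.52 [0.4781 0.0005]
241 False [-1.7  1.1 -2.3] [ 0.4894 -0.0134  0.2075] 28.97 [ 0.4896 -0.0134]
253 False [-2.3 -0.3 -1.7] [ 0.5038 -0.0247  0.2079] 29.42 [ 0.5036 -0.0246]
265 False [-2.  -0.2 -1.7] [ 0.52   -0.0327  0.2082] 29.87 [ 0.5198 -0.0327]
277 False [-0.7 -0.7 -0.5] [ 0.5374 -0.0372  0.2084] 30.32 [ 0.5372 -0.0372]
289 False [-1.5 -0.7 -1.3] [ 0.5554 -0.038   0.2086] 30.77 [ 0.5552 -0.038 ]
301 False [-1.9 -1.5 -0.8] [ 0.5731 -0.035   0.2088] 31.22 [ 0.5729 -0.035 ]
313 False [-0.  -0.9 -0.4] [ 0.5898 -0.0284  0.209 ] 31.67 [ 0.5897 -0.0285]
325 False [-0.6 -2.1  0.3] [ 0.6049 -0.0185  0.2092] 32.12 [ 0.6047 -0.0185]
337 False [ 0.2 -1.7  1.2] [ 0.6175 -0.0057  0.2093] 32.57 [ 0.6174 -0.0057]
349 False [-0.5 -2.1  0.6] [0.6272 0.0095 0.2095] 33.02 [0.6271 0.0095]
361 False [ 0.4 -2.   0.7] [0.6334 0.0264 0.2097] 33.47 [0.6334 0.0264]
373 False [ 0.8 -2.2  0.5] [0.6361 0.0442 0.2099] 33.92 [0.6361 0.0442]
385 False [ 0.8 -1.5  1.4] [0.635  0.0622 0.2101] 34.37 [0.635  0.0621]
1136 [0.62564861 0.08659713 0.24363509] 27.031398293453545 (array([ 1.3, -0.1, -0.3]), array([0.6429, 0.045 , 0.2999]), 38.09)
```

View pics/w5.png

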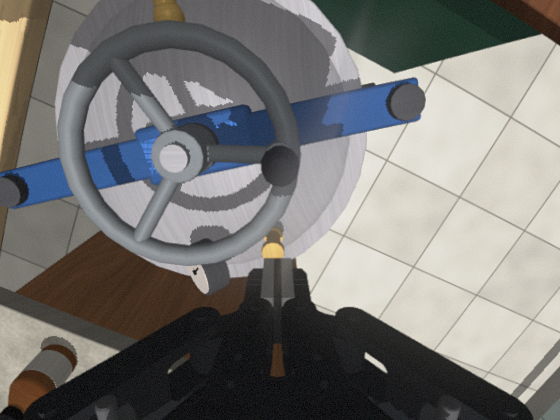

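The handle is back at (0.6256, 0.0866); before the turn it was at (0.6258, 0.0862). It has also risen 6 mm. I'll move the arm clear and take a last check of the lever and the benches.

```bash
python3 - <<'E'
from plant import *
from h import *
s=get_state()
line_to([.40,-.12,.36],rate=.2)
im,d=read_camera("top"); cv2.imwrite("pics/t5.png",im[:,:,::-1])
s=get_state(); print(s["time"],s["wrist_force"])
a=np.load("pics/top0.npz")["p"].astype(int)
df=np.abs(im.astype(int)-a).sum(2)
for n,(u0,u1,v0,v1) in dict(rack=(95,165,190,235),box=(105,150,242,282),bottle=(405,432,225,250),tape=(417,450,184,216)).items(): print(n,np.median(df[v0:v1,u0:u1]),np.percentile(df[v0:v1,u0:u1],98))
E
```

```text
39.7917 [ 0.5541039   0.52636203 -0.04061361]
rack 12.0 31.0
box 10.0 28.0
bottle 10.0 28.0
tape 14.0 31.90000000000009
```

View pics/t5.png

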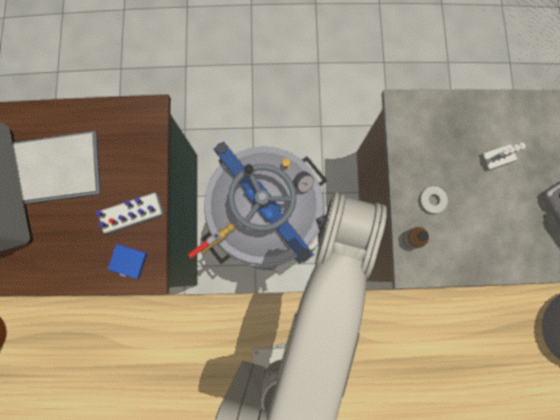

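The lever lies along its pipe, with the sleeve near (198,249). The handle is at (249,170), as at the start. The things on the benches haven't changed and the arm is clear.

```bash
python3 - <<'E'
from plant import *
dwell(0.3); sign_off(); print(get_state()["time"])
E
```

```text
the job is handed in; nothing more can be done
the job is handed in; nothing more can be done
```

The vent is open, the wheel has made one anticlockwise turn, and the job was handed in at about 40 s of the 72 s allowed. No verdict was reported, so success rests on my own checks below.

- **Vent lever:** I pushed it with shut fingertips from about 0.1 rad to about 1.50 rad. That last figure comes from the tool path and from the pictures, where the lever lies in line with its pipe. The force readings I took along the push were no more than about 7 N.
- **Hand wheel:** I then pushed the handle round in two half-turn strokes, with the tool swapped round between them. The force readings I took were no more than about 4 N, and there was no reverse push. The handle ended within about 0.5° of where it started and about 6 mm higher, as one turn should give.
- **Benches and arm:** The last top picture shows the rack, slide box, bottle and tape unchanged, and the arm clear of everything.
- **Disagreements:** The handle's radius read 79 mm from the top camera against the given 83 mm. Touching the handle agreed with the given geometry to about 1 mm. No check failed.

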